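# Turn over the red lid on the flip ramp

### The job

Turn the drying turntable by its yellow handle peg until the red-backed lid lies in the middle of the stand's open front, where the cane guard does not cover it, then lift that lid out. Lay it leaning on the small metal ramp, red face up, with one short end down behind the sill, and let go of it there; then tip it over the sill from behind so that it ends lying flat on the landing board with its woven face up. Leave the other two lids in their pockets and do not disturb the other things on the bench.

Things in the scene. Friction and masses are not known exactly. Their poses are not given: they have to be found in the camera images.
- guard: fixed drying stand with a fan of thin cane bars 110 mm above the bench. Origin: on the turntable's axis, at bench level, z up. -x is the open front, roughly facing the arm. Counted anticlockwise from above from -x, the bars cover 85 to 225 degrees (the -y side and the back) out to 150 mm radius, meeting at x = +35 mm; the front and the +y side are open
- turntable (a point): centre of the wooden disc's top, 30 mm above the bench; disc radius 142. Turns with light friction (1 N at the peg), stays where left; from its start 2.5 rad clockwise from above, 0.5 the other way. Three pockets 120 degrees apart; the lids lie radially, centres 74.5 mm from the axis, between a hub (16 mm radius, 10 high) and a 5 mm high outer stop; long sides free. -x points to the red lid's pocket
- handle (a point): yellow upright peg on the turntable, 14 mm diameter, 30 to 75 mm above the bench, 118 mm from the axis, 60 degrees clockwise (from above) of the red lid's pocket. Point: on the peg's axis, 52.5 mm above the bench; axes as the turntable's. At the start the peg is near the open front and the red lid 1.2 to 1.7 rad from it on the stand's -y side; turning clockwise brings the lid to the front
- lid_red_mid (a point): small box lid, a rigid board 104 long x 54 wide x 12 thick, about 60 g, red face stained, the one to be turned over; its other face is pale woven bamboo. Point: centre of the board, half-way up its thickness. x: along its length, y: across its width, z: out of the red face (up at the start)
- lid_blue_mid (a point): small box lid, a rigid board 104 long x 54 wide x 12 thick, about 60 g, blue face stained; stays in its pocket; its other face is pale woven bamboo. Point: centre of the board, half-way up its thickness. x: along its length, y: across its width, z: out of the blue face (up at the start)
- lid_green_mid (a point): small box lid, a rigid board 104 long x 54 wide x 12 thick, about 60 g, green face stained; stays in its pocket; its other face is pale woven bamboo. Point: centre of the board, half-way up its thickness. x: along its length, y: across its width, z: out of the green face (up at the start)
- ramp: fixed flip ramp. Origin: bench level, below the middle of the sill edge; z up, +x from the landing board to the metal ramp. Landing board: level, top 20 mm above the bench, x = -150 mm to the sill edge at x = 0, 104 mm wide, rim 7 mm higher on the sides and -x end. Behind the sill a groove, x = 0 to 6 mm, floor 12 mm above the bench
- ramp_foot (a point): foot of the smooth metal ramp: back edge of the groove, 6 mm behind the sill edge, 12 mm above the bench. Axes as ramp. From here the ramp, 44 mm wide, rises towards +x at 45 degrees, 74 mm along the slope. A lid released on it lengthwise slides down until its lower end stops against the sill, and leans there
- ramp_top (a point): middle of the ramp's top edge, 64 mm above the bench, 58 mm behind the sill edge. The upper end of a leaning lid stands about 31 mm (along the slope) past it, to 81 mm behind the sill edge and 87 mm above the bench; there it can be pushed from behind towards -x. Pushed past upright it falls over the sill onto the landing board
- jar: amber jar, 56 diameter x 75 high; origin under its centre; leave alone
- brush: brush lying flat, 200 long, along its x axis; origin under its middle; leave alone
- mallet: wooden mallet lying flat, 260 long, along its x axis; origin under its middle; leave alone
- bowl: cane-coloured bowl, 130 diameter x 50 high; origin under its centre; leave alone
- cup: blue cup, 70 diameter x 85 high; origin under its centre; leave alone
- lid_red: the same red-backed lid, origin at the centre of the woven face
There are look-alikes about, which are no part of the job. What is shaped like the part that bears lid_blue_mid but pink or purple is not meant.

How it is judged:
On the way, in this order (a step that is already met when the one before it is completed fails the run):
1. the turntable is turned so that the red lid, still lying in its pocket, is in the middle of the open front (its centre within 22 mm of the stand's -x axis) (x of lid_red_mid in the frame of guard below -0.055 m and y of lid_red_mid in the frame of guard between -0.022 and 0.022 m and z of lid_red_mid in the frame of guard below 0.042 m and angle between lid_red_mid's own z axis and vertical below 0.1 rad), for 0.2 s.
2. the red lid leans on the ramp, red face up (tilted 34 to 57 degrees), let go (angle between lid_red_mid's own z axis and vertical between 0.6 and 1 rad and contact force between ramp and lid_red above 0.05 N and contact force between the fingers and lid_red below 0.05 N and x of lid_red_mid in the frame of ramp above 0.01 m), for 0.2 s.
At the end, for the whole second after the job is handed in: the red lid lies flat (within 5 degrees) and still on the landing board, woven face up, its centre 10 to 110 mm in front of the sill edge and within 35 mm of the board's middle line, not held; the blue and green lids are in their pockets (within 15 mm) (angle between lid_red_mid's own z axis and vertical above 3.05 rad and x of lid_red_mid in the frame of ramp between -0.11 and -0.01 m and y of lid_red_mid in the frame of ramp between -0.035 and 0.035 m and z of lid_red_mid in the frame of ramp below 0.031 m and linear speed of lid_red below 0.02 m/s and contact force between the fingers and lid_red below 0.05 N and not (x of any of lid_blue_mid, lid_green_mid in the frame of handle below 0.0812 m or x of any of lid_blue_mid, lid_green_mid in the frame of handle above 0.1112 m or y of lid_blue_mid in the frame of handle below -0.1817 m or y of lid_blue_mid in the frame of handle above -0.1517 m or y of lid_green_mid in the frame of handle below -0.0527 m or y of lid_green_mid in the frame of handle above -0.0227 m)); the robot touches nothing.
It fails at once if the blue or green lid shifted more than 15 mm in its pocket or lifted (x of any of lid_blue_mid, lid_green_mid in the frame of handle below 0.0812 m or x of any of lid_blue_mid, lid_green_mid in the frame of handle above 0.1112 m or y of lid_blue_mid in the frame of handle below -0.1817 m or y of lid_blue_mid in the frame of handle above -0.1517 m or y of lid_green_mid in the frame of handle below -0.0527 m or y of lid_green_mid in the frame of handle above -0.0227 m or height (world z) of any of lid_blue_mid, lid_green_mid above 0.046 m).
It fails at once if the jar, brush, mallet, bowl or cup moved more than 30 mm (distance of any of jar, brush, mallet, bowl, cup from where it was at the start of the episode above 0.03 m).
It also fails if it takes over 67 s, if anything falls off the work surface, if the arm or the gripper's body presses on something with over 40 N, if the wrist force passes 120 N, or if a joint passes its speed limit or range.

### The arm

A 7-joint arm with a two-finger parallel gripper is mounted at the origin on the work surface. World frame = base frame: x ahead of the robot, y to its left, z up, the work surface at z = 0. Lengths are in m, angles in rad, forces in N, time in s.
With the tool pointing down it reaches from about 0.4 to 0.875 m from the base axis. Payload 6.5 kg.
Tool frame: the origin (TCP) lies at the centre of the arm's flange, where the gripper is bolted on; the fingertips stand 166 mm ahead of it and the grasp point (between the pads) lies pinch_z ahead of it (pinch_z is the distance from the TCP to the grasp point, in m); z points along the fingers, y is the line along which they close (so a half turn about z gives the same grasp; the last joint's range is limited). The gripper opens to 88 mm and grips with 3 to 60 N. Pads are 18 mm wide; open, the fingers measure 123 mm over their backs; the gripper's body (75 mm by 187 mm) begins 45 mm behind the grasp point.
Start: joints at [-1.195, 0.536, -0.004, 1.538, 0.003, 1.067, -0.071], TCP at [0.278, 0.588, 0.405] pointing down, gripper open.
Joint ranges: [-2.7, 2.7], [-0.37, 2.16], [-1.27, 1.26], [0.24, 2.4], [-1.31, 4.45], [0.19, 1.91], [-2.76, 2.76]. Speed limits (rad/s): [2.39, 2.39, 3.14, 3.14, 3.14, 3.14, 3.14].

### API

Orientations are given as a unit quaternion [w, x, y, z].
In Python, from workcell import * gives the robot as it stands. The module is installed in compiled form; this text tells all that it offers.
- The arm moves only by the tool jog_arm, never from a script. Its argument "rows" is a list of rows, each a list of 7 numbers: the shift along the tool's x, y, z in cm, then the turn, a rotation vector about the tool's x, y, z in degrees, then the closure in counts, from 0 (fully open) to 255 (shut). In form: [[tx, ty, tz, ax, ay, az, grip], ...]. A call has 1 to 10 rows; each row shifts and turns the commanded pose from where the row before left it, along the tool's axes as they then stand; what a row does not reach is not made up. A row lasts 1/12 s, in which the tool goes at most 41.7 mm and 7.16 degrees, less where a joint would pass 70% of its speed; a pose out of reach is approached as far as the arm can. A call is refused whole if a number of a shift passes 4.17 or a number of a turn 7.16, either way. A call with a gripper value outside its range is refused whole. The fingers move at their own pace and stop on an object; "squeeze" is the grip in N (left out, the last holds). Time passes only in rows, so rows that do not move let the fingers close. It gives the time, the measured TCP pose, the force, the opening and the grip force at its end, in the units of the state.
- read_state(): the state, without advancing time (a new reading comes with each control period).
- get_image(name): name is "scene" or "top" or "wrist"; returns the picture (384x512x3 uint8, red, green, blue); there is no depth.
- camera_model(name): a dict with "mtx" (3x3 intrinsics, pixels), "k1" (the pictures are not rectified: a ray, as slopes to the right and down, at radius r is drawn at 1 + k1 r^2 times it, then the intrinsics apply), "R" (3x3) and "t" (3): a world point X has camera coordinates R X + t. Camera axes: x right, y down, z forward; pixel columns grow to the right and rows downward; lengths in m; the calibration is good to about 2 mm. A picture is of the moment at which its call begins: read the wrist's pose just before it. camera_model takes no time and is no camera call; for the wrist camera it gives the pose at the moment of the call.
- close_job(): hands the job in; it is judged then, once.
The state is a dict: "clock": time; "joints": joint angles; "dq": joint speeds; "joint_efforts": joint torques, N m; "eef_pos": TCP position; "tool_rot": TCP orientation; "ft_force": force on the tool from outside, world axes, zero at the start; "torque": the same for the moment, N m; "opening": finger opening in m; "gripper_force": force on a finger pad.
Only numpy, scipy, OpenCV 4.12 (cv2) and the standard library are available. Lean on these libraries where they do the work, as an engineer would, in place of code of your own. Each camera call takes 0.05 s, during which the arm holds its last target. There are 200 camera calls.

## Working session

There is one attempt and no reset: what is moved stays moved. The work goes in short steps, Python scripts to look and compute and a tool call to move; the robot and the scene stay as the last step left them, time stands still between calls to the robot, and variables do not carry over. Pictures are saved under pics/ and viewed, at most 12 in all, crops included, and the job is handed in when it is done.

Besides the shell and the picture viewer there is one more tool, called by a JSON object that holds its "fn" and its "kwargs". jog_arm: Moves the arm, as the interface text tells. Its arguments: {"type":"object","properties":{"rows":{"type":"array"},"squeeze":{"type":"number"}},"required":["rows"]}

```bash
mkdir -p pics; python3 - <<'E'
from workcell import *
import cv2
s=read_state();print({k:(v if not hasattr(v,'tolist') else v.tolist()) for k,v in s.items()})
try: print(pinch_z)
except Exception as e: print(e)
for n in("top","scene"):
    im=get_image(n);cv2.imwrite(f'pics/{n}0.png',im[:,:,::-1]); c=camera_model(n);print(n,c)
E
```

```text
{'clock': 0.0, 'joints': [-1.195167846060296, 0.537154927178169, -0.004448406157507062, 1.5388318678160375, 0.0025914131213116485, 1.0673046078053805, -0.07120867169001321], 'dq': [0.0006392877233997701, 0.0013270623436926526, 0.00163464386395171, 1.1784076041539457e-05, 0.00023610433287320274, 0.0016628058132125564, 0.0009218058826845942], 'joint_efforts': [-0.00035690623917616904, -57.09862947463989, 0.9903610870242119, -25.160996317863464, -0.05636148853227496, 0.017558293766342103, 0.00016193165720324032], 'eef_pos': [0.2777894093532899, 0.5872981762738572, 0.4038621144535034], 'tool_rot': [-0.0001304293036977021, 0.2190887593477874, 0.9757045654169304, -0.0008363852000091378], 'ft_force': [0.2605160289058279, 0.06651412767372097, -0.9397051097858327], 'torque': [-0.04304318796108635, -0.021544652057463913, 0.04598349815642475], 'gripper_force': 0.0, 'opening': 0.08789647157085406}
0.1473
top {'mtx': array([[382.67035387,   0.        , 258.51734196],
       [  0.        , 382.67035387, 194.1760108 ],
       [  0.        ,   0.        ,   1.        ]]), 'k1': -0.07901307167882635, 'R': array([[-0.01408002, -0.99988222,  0.00610664],
       [-0.97987754,  0.01258171, -0.19920267],
       [ 0.19910237, -0.00878854, -0.97993929]]), 't': array([-0.00592618,  0.5236996 ,  1.16920325])}
scene {'mtx': array([[365.34727391,   0.        , 251.42924461],
       [  0.        , 365.34727391, 189.19972739],
       [  0.        ,   0.        ,   1.        ]]), 'k1': -0.010112430467485478, 'R': array([[-0.14448481,  0.98950162, -0.00326757],
       [ 0.69861821,  0.09967097, -0.70851838],
       [-0.70075441, -0.10465293, -0.70568479]]), 't': array([ 0.08478391, -0.34202754,  1.69867116])}
```

View pics/top0.png

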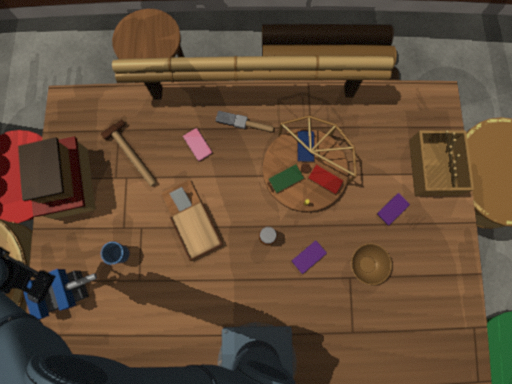

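View pics/scene0.png

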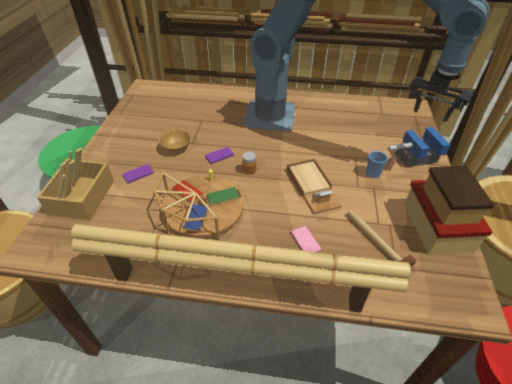

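Top view: the red lid is at (326,180), under the cane bars. The peg is at (307,202), the green lid at (287,179), the blue lid at (306,147), and the ramp at (180,198) with its board at (198,230). Things that could be confused with them:
- **Red lid:** the red stool at (20,175) and the red box at (70,180).
- **Blue lid:** the purple boards at (394,209) and (309,257), and the pink board at (198,144).
- **Peg:** nothing else looks like it.

I choose the board on the disc, and will check it in one close crop.

```bash
cat > h.py <<'E'
import numpy as np, cv2
from workcell import *
def ray(cm,uv):
    K=cm['mtx'];d=np.array([(uv[0]-K[0,2])/K[0,0],(uv[1]-K[1,2])/K[1,1]]);p=d.copy()
    for _ in range(20): p=d/(1+cm['k1']*(p@p))
    R=np.array(cm['R']);return -R.T@cm['t'], R.T@np.r_[p,1]
def at(cm,uv,z):
    o,d=ray(cm,uv);return o+d*(z-o[2])/d[2]
def proj(cm,X):
    c=np.array(cm['R'])@X+cm['t'];p=c[:2]/c[2];p=p*(1+cm['k1']*(p@p));K=cm['mtx']
    return p*[K[0,0],K[1,1]]+[K[0,2],K[1,2]]
E
python3 - <<'E'
import cv2
im=cv2.imread('pics/top0.png')[105:275,155:375]
cv2.imwrite('pics/crop1.png',cv2.resize(im,None,fx=3.5,fy=3.5,interpolation=cv2.INTER_CUBIC))
E
```

```text
(no output)
```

View pics/crop1.png

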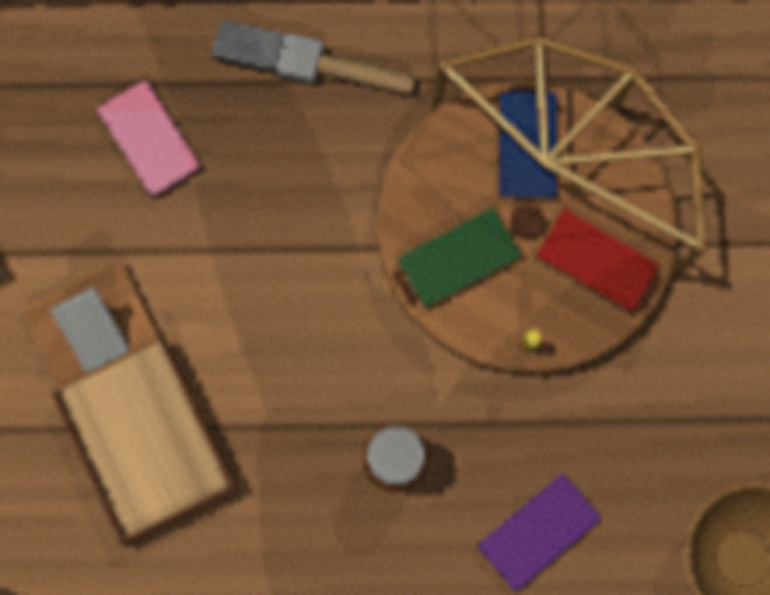

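The crop confirms the red lid on the disc at crop (598,260), partly beside the lower bar. The peg is at (533,338), the hub at (528,222) and the guard apex at (545,160). The ramp's metal runs (52,305)-(93,288) at the top and (87,370)-(127,350) at the sill, and the landing board extends to (130,543)-(230,490).

```bash
python3 - <<'E'
from h import *
cm=camera_model('top')
f=lambda u,v,z:at(cm,(u/3.5+155-.36,v/3.5+105-.36),z)
P=lambda n,*a:print(n,np.round(f(*a),4))
hub=f(528,222,.04);P('hub',528,222,.04);P('apex',545,160,.11)
red=np.mean([f(*c,.042) for c in[(565,208),(660,266),(635,312),(537,254)]],0);print('red',red)
gr=np.mean([f(*c,.042) for c in[(493,208),(523,257),(425,307),(398,260)]],0);print('green',gr)
bl=np.mean([f(*c,.042) for c in[(500,91),(558,92),(557,199),(500,196)]],0);print('blue',bl)
print('axis from lids',(red+gr+bl)/3)
c=(red+gr+bl)/3
for n,p in(('red',red),('green',gr),('blue',bl),('peg',f(533,336,.075))):
    d=p-c;print(n,np.hypot(*d[:2]),np.degrees(np.arctan2(d[1],d[0])))
ends=[f(*e,.11) for e in[(443,66),(540,42),(632,73),(693,150),(702,245)]]
for e in ends:
    d=e-c;print('bar',np.hypot(*d[:2]),np.degrees(np.arctan2(d[1],d[0])))
d=f(545,160,.11)-c;print('apex',d,np.degrees(np.arctan2(d[1],d[0])))
b=[f(*q,.027) for q in[(62,392),(158,345),(230,490),(130,543)]];print('board',np.round(b,4))
print('len',np.linalg.norm(b[0]-b[3]),np.linalg.norm(b[1]-b[2]),np.linalg.norm(b[0]-b[1]),np.linalg.norm(b[2]-b[3]))
t=[f(52,305,.064),f(93,288,.064)];fo=[f(87,370,.012),f(127,350,.012)]
print('ramp',np.round(t,4),np.round(fo,4))
T=np.mean(t,0);F=np.mean(fo,0);x=(T-F)[:2];print('slope run',np.linalg.norm(x),np.degrees(np.arctan2(x[1],x[0])))
e=np.mean(b[2:],0);m=np.mean(b[:2],0);x=(m-e)[:2];print('board dir',np.degrees(np.arctan2(x[1],x[0])),np.linalg.norm(x),'sill',m)
P('jar',396,456,.075)
E
```

```text
hub [ 0.6116 -0.1684  0.04  ]
apex [ 0.6495 -0.1763  0.11  ]
red [ 0.57384882 -0.23324481  0.042     ]
green [ 0.57730708 -0.10336098  0.042     ]
blue [ 0.68757033 -0.17198744  0.042     ]
axis from lids [ 0.61290874 -0.16953108  0.042     ]
red 0.07473364369326166 -121.51052183184137
green 0.07513960371828735 118.28169430841791
blue 0.07470197983028627 -1.8843490940379188
peg 0.11658378454927848 177.26505924471326
bar 0.15088228003458518 32.88036153661453
bar 0.1494418604562264 -2.7754635588776337
bar 0.148819256511955 -37.13377125131386
bar 0.14773588123577291 -72.31651164054998
bar 0.14929902507388787 -106.7985519960498
apex [ 0.03660645 -0.00680136  0.068     ] -10.52534711459162
board [[0.4583 0.2663 0.027 ]
 [0.5013 0.178  0.027 ]
 [0.3665 0.1105 0.027 ]
 [0.3198 0.2008 0.027 ]]
len 0.15321941972549263 0.15072526655058463 0.09821864819755612 0.10174163235267172
ramp [[0.5327 0.2697 0.064 ]
 [0.548  0.2327 0.064 ]] [[0.481  0.2467 0.012 ]
 [0.4996 0.2094 0.012 ]]
slope run 0.05514266734318651 24.898921967411148
board dir 25.95866911216209 0.15196231300961618 sill [0.47978469 0.22219063 0.027     ]
jar [ 0.391  -0.0394  0.075 ]
```

```bash
cat >> h.py <<'E'
from scipy.spatial.transform import Rotation as Ro
def Rt(yaw,tilt=0,taz=0):
    """tool y at world angle yaw(deg), tool z down; then tilted by tilt deg so z leans toward azimuth taz"""
    a=np.radians(yaw);y=np.array([np.cos(a),np.sin(a),0]);z=np.array([0,0,-1.]);R=np.c_[np.cross(y,z),y,z]
    b=np.radians(taz);ax=np.array([np.sin(b),-np.cos(b),0])
    return Ro.from_rotvec(ax*np.radians(tilt)).as_matrix()@R
def plan(p,R,ahead=.166,n=None,start=None):
    """p: world point to be reached by the point 'ahead' of TCP; constant row, n times"""
    s=read_state();q=s['tool_rot'];R0=Ro.from_quat(np.r_[q[1:],q[0]]).as_matrix();p0=np.array(s['eef_pos'])
    if start: p0,R0=start
    T=np.array(p)-R[:,2]*ahead; w=Ro.from_matrix(R0.T@R).as_rotvec()
    if n is None: n=int(np.ceil(max(np.linalg.norm(T-p0)/.035,np.degrees(np.linalg.norm(w))/6.5,1)))
    A=sum(R0@Ro.from_rotvec(w*k/n).as_matrix() for k in range(n));t=np.linalg.solve(A,T-p0)
    print(n,'x',np.round(t*100,2).tolist()+np.round(np.degrees(w/n),2).tolist(),'TCP',np.round(T,3));return T,R
E
python3 - <<'E'
from h import *
plan([.4955,-.165,.13],Rt(88.5),n=24)
E
```

```text
24 x [-1.65, -2.85, 0.45, -0.0, -0.0, -0.99] TCP [ 0.496 -0.165  0.296]
```

{"fn": "jog_arm", "kwargs": {"rows": [[-1.65, -2.85, 0.45, 0, 0, -0.99, 0], [-1.65, -2.85, 0.45, 0, 0, -0.99, 0], [-1.65, -2.85, 0.45, 0, 0, -0.99, 0], [-1.65, -2.85, 0.45, 0, 0, -0.99, 0], [-1.65, -2.85, 0.45, 0, 0, -0.99, 0], [-1.65, -2.85, 0.45, 0, 0, -0.99, 0], [-1.65, -2.85, 0.45, 0, 0, -0.99, 0], [-1.65, -2.85, 0.45, 0, 0, -0.99, 0]]}}

```text
clock: 0.77
eef_pos: [0.3154, 0.3253, 0.3683]
tool_rot: [-0.0, 0.151, 0.989, -0.0]
ft_force: [0.2, -0.4, 0.1]
opening: 0.088
gripper_force: 0.0
```

{"fn": "jog_arm", "kwargs": {"rows": [[-1.65, -2.85, 0.45, 0, 0, -0.99, 0], [-1.65, -2.85, 0.45, 0, 0, -0.99, 0], [-1.65, -2.85, 0.45, 0, 0, -0.99, 0], [-1.65, -2.85, 0.45, 0, 0, -0.99, 0], [-1.65, -2.85, 0.45, 0, 0, -0.99, 0], [-1.65, -2.85, 0.45, 0, 0, -0.99, 0], [-1.65, -2.85, 0.45, 0, 0, -0.99, 0], [-1.65, -2.85, 0.45, 0, 0, -0.99, 0]]}}

```text
clock: 1.43
eef_pos: [0.3887, 0.0725, 0.3325]
tool_rot: [-0.0, 0.082, 0.997, -0.0]
ft_force: [0.7, -0.4, -0.8]
opening: 0.0883
gripper_force: 0.0
```

{"fn": "jog_arm", "kwargs": {"rows": [[-1.65, -2.85, 0.45, 0, 0, -0.99, 0], [-1.65, -2.85, 0.45, 0, 0, -0.99, 0], [-1.65, -2.85, 0.45, 0, 0, -0.99, 0], [-1.65, -2.85, 0.45, 0, 0, -0.99, 0], [-1.65, -2.85, 0.45, 0, 0, -0.99, 0], [-1.65, -2.85, 0.45, 0, 0, -0.99, 0], [-1.65, -2.85, 0.45, 0, 0, -0.99, 0], [-1.65, -2.85, 0.45, 0, 0, -0.99, 0], [0, 0, 0, 0, 0, 0, 0], [0, 0, 0, 0, 0, 0, 0]]}}

```text
clock: 2.27
eef_pos: [0.496, -0.1678, 0.2962]
tool_rot: [-0.0, 0.015, 1.0, -0.0]
ft_force: [-0.0, 1.1, -0.1]
opening: 0.088
gripper_force: 0.0
```

```bash
python3 - <<'E'
from h import *
cm=camera_model('wrist');im=get_image('wrist');cv2.imwrite('pics/w1.png',cv2.resize(im[:,:,::-1],None,fx=1.5,fy=1.5))
print(proj(cm,np.array([.4955,-.165,.075]))*1.5)
plan([.4955,-.165,.05],Rt(88.5),n=4)
E
```

```text
[399.17511064 315.25029604]
4 x [0.0, 0.03, 2.01, 0.01, -0.02, -0.03] TCP [ 0.496 -0.165  0.216]
```

View pics/w1.png

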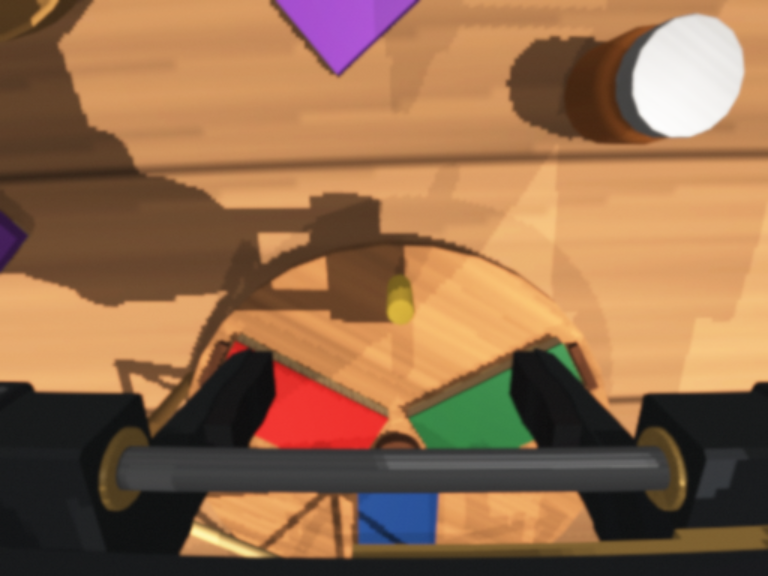

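The wrist view shows the peg top at (400,310), where (399,315) was predicted. It sits centred between the open fingers, with the red lid on the left and the green on the right. I'll descend and grip lightly.

{"fn": "jog_arm", "kwargs": {"rows": [[0, 0.03, 2.0, 0, 0, 0, 0], [0, 0.03, 2.0, 0, 0, 0, 0], [0, 0.03, 2.0, 0, 0, 0, 0], [0, 0.03, 2.0, 0, 0, 0, 0], [0, 0, 0, 0, 0, 0, 120]], "squeeze": 4}}

```text
clock: 2.73
eef_pos: [0.4943, -0.1626, 0.214]
tool_rot: [-0.003, 0.012, 1.0, 0.001]
ft_force: [-0.7, 0.6, -0.8]
opening: 0.0834
gripper_force: 0.0
```

{"fn": "jog_arm", "kwargs": {"rows": [[0, 0, 0, 0, 0, 0, 255], [0, 0, 0, 0, 0, 0, 255], [0, 0, 0, 0, 0, 0, 255], [0, 0, 0, 0, 0, 0, 255], [0, 0, 0, 0, 0, 0, 255], [0, 0, 0, 0, 0, 0, 255]]}}

```text
clock: 3.23
eef_pos: [0.4963, -0.165, 0.2173]
tool_rot: [0.001, 0.014, 1.0, -0.0]
ft_force: [-0.3, -0.1, 0.3]
opening: 0.0431
gripper_force: 0.0
```

```bash
python3 - <<'E'
from h import *
C=np.array([.6125,-.169]);s=read_state();p=np.array(s['eef_pos']);r=p[:2]-C;print(p,s['opening'],s['gripper_force'],np.hypot(*r),np.degrees(np.arctan2(r[1],r[0])))
a=np.radians(108);q=C+np.hypot(*r)*np.array([np.cos(a),np.sin(a)])
plan([*q,.05],Rt(18.5),n=20)
E
```

```text
[ 0.49632257 -0.16503454  0.21733591] 0.04311646629861894 0.0 0.11624508594887802 178.04509284493867
20 x [-0.03, 0.71, 0.01, 0.0, 0.0, 3.5] TCP [ 0.577 -0.058  0.216]
```

{"fn": "jog_arm", "kwargs": {"rows": [[0, 0, 0, 0, 0, 0, 255], [0, 0, 0, 0, 0, 0, 255], [0, 0, 0, 0, 0, 0, 255], [0, 0, 0, 0, 0, 0, 255], [0, 0, 0, 0, 0, 0, 255], [0, 0, 0, 0, 0, 0, 255]]}}

```text
clock: 3.73
eef_pos: [0.4961, -0.165, 0.2167]
tool_rot: [-0.0, 0.014, 1.0, 0.0]
ft_force: [0.4, -0.8, 0.9]
opening: 0.0137
gripper_force: 4.0
```

{"fn": "jog_arm", "kwargs": {"rows": [[0, 0.35, 0, 0, 0, 1.75, 255], [0, 0.7, 0, 0, 0, 3.5, 255], [0, 0.7, 0, 0, 0, 3.5, 255], [0, 0.7, 0, 0, 0, 3.5, 255]]}}

```text
clock: 4.07
eef_pos: [0.4991, -0.1409, 0.2168]
tool_rot: [0.001, 0.122, 0.993, -0.0]
ft_force: [1.9, -1.3, -3.4]
opening: 0.0136
gripper_force: 4.0
```

{"fn": "jog_arm", "kwargs": {"rows": [[0, 0.7, 0, 0, 0, 3.5, 255], [0, 0.7, 0, 0, 0, 3.5, 255], [0, 0.7, 0, 0, 0, 3.5, 255], [0, 0.7, 0, 0, 0, 3.5, 255], [0, 0.7, 0, 0, 0, 3.5, 255], [0, 0.7, 0, 0, 0, 3.5, 255], [0, 0.7, 0, 0, 0, 3.5, 255], [0, 0.7, 0, 0, 0, 3.5, 255]]}}

```text
clock: 4.73
eef_pos: [0.524, -0.0917, 0.2169]
tool_rot: [0.002, 0.358, 0.934, -0.001]
ft_force: [3.3, -5.6, -4.8]
opening: 0.0138
gripper_force: 4.0
```

```bash
python3 - <<'E'
from h import *
C=np.array([.6125,-.169]);s=read_state();p=np.array(s['eef_pos']);r=p[:2]-C;print(s['ft_force'],s['opening'],np.hypot(*r),np.degrees(np.arctan2(r[1],r[0])))
a=np.radians(108);q=C+.1165*np.array([np.cos(a),np.sin(a)])
plan([*q,.05],Rt(18.5),n=9)
E
```

```text
[ 3.28952117 -5.57043298 -4.77150617] 0.01383053998002707 0.11748769519922804 138.85544214152668
9 x [-0.03, 0.7, 0.01, 0.01, 0.02, 3.28] TCP [ 0.576 -0.058  0.216]
```

{"fn": "jog_arm", "kwargs": {"rows": [[-0.03, 0.7, 0, 0, 0, 3.3, 255], [-0.03, 0.7, 0, 0, 0, 3.3, 255], [-0.03, 0.7, 0, 0, 0, 3.3, 255], [-0.03, 0.7, 0, 0, 0, 3.3, 255], [-0.03, 0.7, 0, 0, 0, 3.3, 255], [-0.03, 0.7, 0, 0, 0, 3.3, 255], [-0.03, 0.7, 0, 0, 0, 3.3, 255], [-0.03, 0.5, 0, 0, 0, 3.3, 255], [0, 0.3, 0, 0, 0, 2, 255], [0, 0, 0, 0, 0, 0, 255]]}}

```text
clock: 5.57
eef_pos: [0.5708, -0.0596, 0.2168]
tool_rot: [0.001, 0.575, 0.818, -0.0]
ft_force: [1.4, -0.7, -0.5]
opening: 0.0136
gripper_force: 4.0
```

```bash
python3 - <<'E'
from h import *
s=read_state();p=np.array(s['eef_pos']);C=np.array([.6125,-.169]);r=p[:2]-C;print(s['ft_force'],np.hypot(*r),np.degrees(np.arctan2(r[1],r[0])))
cm=camera_model('top');im=get_image('top')
hsv=cv2.cvtColor(im,cv2.COLOR_RGB2HSV);m=((hsv[...,0]<8)|(hsv[...,0]>172))&(hsv[...,1]>150)&(hsv[...,2]>60)
m[:,:230]=0;m[:,400:]=0;m[:120]=0;m[260:]=0
v,u=np.nonzero(m);print(len(u));X=at(cm,(u.mean(),v.mean()),.042);d=X[:2]-C;print(X,np.hypot(*d),np.degrees(np.arctan2(d[1],d[0])))
E
```

```text
[ 1.42395185 -0.65684742 -0.54241917] 0.11704470925199664 110.84930156224986
505
[ 0.53989356 -0.15650895  0.042     ] 0.07367306769351045 170.2385175691727
```

Turned so the red lid's centre is about 3 mm from the front axis, which is within tolerance. I'll open and lift off the peg.

{"fn": "jog_arm", "kwargs": {"rows": [[0, 0, 0, 0, 0, 0, 0], [0, 0, 0, 0, 0, 0, 0], [0, 0, 0, 0, 0, 0, 0], [0, 0, 0, 0, 0, 0, 0], [0, 0, -2, 0, 0, 0, 0], [0, 0, -3, 0, 0, 0, 0], [0, 0, -3, 0, 0, 0, 0]]}}

```text
clock: 6.2
eef_pos: [0.5693, -0.0593, 0.297]
tool_rot: [-0.001, 0.575, 0.818, -0.001]
ft_force: [0.7, 0.4, -0.6]
opening: 0.0584
gripper_force: 0.0
```

```bash
python3 - <<'E'
from h import *
a=plan([.5395,-.1567,.125],Rt(80.5),n=10)
plan([.5395,-.1567,.032],Rt(80.5),n=5,start=a)
E
```

```text
10 x [-0.47, -0.96, 0.06, -0.01, -0.01, -6.07] TCP [ 0.54  -0.157  0.291]
5 x [-0.0, 0.0, 1.86, 0.0, 0.0, 0.0] TCP [ 0.54  -0.157  0.198]
```

{"fn": "jog_arm", "kwargs": {"rows": [[-0.47, -0.96, 0.06, 0, 0, -6.07, 0], [-0.47, -0.96, 0.06, 0, 0, -6.07, 0], [-0.47, -0.96, 0.06, 0, 0, -6.07, 0], [-0.47, -0.96, 0.06, 0, 0, -6.07, 0], [-0.47, -0.96, 0.06, 0, 0, -6.07, 0], [-0.47, -0.96, 0.06, 0, 0, -6.07, 0], [-0.47, -0.96, 0.06, 0, 0, -6.07, 0], [-0.47, -0.96, 0.06, 0, 0, -6.07, 0], [-0.47, -0.96, 0.06, 0, 0, -6.07, 0], [-0.47, -0.96, 0.06, 0, 0, -6.07, 0]]}}

```text
clock: 7.03
eef_pos: [0.54, -0.1575, 0.2907]
tool_rot: [-0.0, 0.08, 0.997, 0.0]
ft_force: [0.0, 0.0, 0.7]
opening: 0.0885
gripper_force: 0.0
```

{"fn": "jog_arm", "kwargs": {"rows": [[0, 0, 0, 0, 0, 0, 0], [0, 0, 0, 0, 0, 0, 0]]}}

```text
clock: 7.2
eef_pos: [0.5402, -0.1574, 0.2907]
tool_rot: [-0.0, 0.085, 0.996, 0.0]
ft_force: [-0.4, 1.0, 1.0]
opening: 0.0882
gripper_force: 0.0
```

```bash
python3 - <<'E'
from h import *
s=read_state();cm=camera_model('wrist');im=get_image('wrist')
C=np.array([.6125,-.169])
for a in (168,170.5):
  e=np.array([np.cos(np.radians(a)),np.sin(np.radians(a)),0]);n=np.array([-e[1],e[0],0]);c=np.r_[C,.042]+.0745*e
  poly=np.array([proj(cm,c+i*.052*e+j*.027*n) for i,j in((1,1),(1,-1),(-1,-1),(-1,1))])
  cv2.polylines(im,[np.int32(poly*8)],True,(255,255,255) if a==168 else (0,255,255),1,shift=3)
cv2.imwrite('pics/w2.png',im[:,:,::-1])
print(s['opening']);plan([.5395,-.1567,.032],Rt(80.5),n=5)
E
```

```text
0.08818752463014708
5 x [0.02, -0.01, 1.85, 0.01, -0.0, -0.04] TCP [ 0.54  -0.157  0.198]
```

View pics/w2.png

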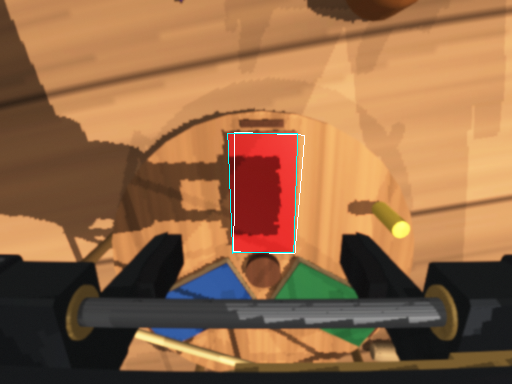

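The red lid, at (230-303, 132-253), matches the projected outline and is centred between the fingers. I'll descend and grip.

{"fn": "jog_arm", "kwargs": {"rows": [[0, 0, 1.9, 0, 0, 0, 0], [0, 0, 1.9, 0, 0, 0, 0], [0, 0, 1.9, 0, 0, 0, 0], [0, 0, 1.9, 0, 0, 0, 0], [0, 0, 1.65, 0, 0, 0, 0], [0, 0, 0, 0, 0, 0, 255], [0, 0, 0, 0, 0, 0, 255], [0, 0, 0, 0, 0, 0, 255], [0, 0, 0, 0, 0, 0, 255], [0, 0, 0, 0, 0, 0, 255]], "squeeze": 12}}

```text
clock: 8.08
eef_pos: [0.5406, -0.1565, 0.1983]
tool_rot: [0.0, 0.083, 0.997, 0.0]
ft_force: [-0.6, 0.6, 0.2]
opening: 0.0567
gripper_force: 0.0
```

{"fn": "jog_arm", "kwargs": {"rows": [[0, 0, 0, 0, 0, 0, 255], [0, 0, 0, 0, 0, 0, 255], [0, 0, 0, 0, 0, 0, 255]]}}

```text
clock: 8.33
eef_pos: [0.5405, -0.1567, 0.1984]
tool_rot: [0.0, 0.083, 0.997, 0.0]
ft_force: [0.3, 1.1, 1.6]
opening: 0.0538
gripper_force: 12.0
```

{"fn": "jog_arm", "kwargs": {"rows": [[0, 0, -0.5, 0, 0, 0, 255], [0, 0, -1.5, 0, 0, 0, 255], [0, 0, -2, 0, 0, 0, 255], [0, 0, -3, 0, 0, 0, 255], [0, 0, -3, 0, 0, 0, 255], [0, 0, -3, 0, 0, 0, 255], [0, 0, -3, 0, 0, 0, 255]]}}

```text
clock: 8.92
eef_pos: [0.5401, -0.1572, 0.3599]
tool_rot: [-0.0, 0.083, 0.997, -0.0]
ft_force: [0.8, -0.1, -1.9]
opening: 0.0539
gripper_force: 12.0
```

```bash
cat > fit.py <<'E'
from h import *
from scipy.optimize import least_squares
cm=camera_model('top')
X=np.array([[.0583,.022,.0643],[.0583,-.022,.0643],[.006,.022,.012],[.006,-.022,.012]])
uv=np.array([(52,305),(93,288),(87,370),(127,350)])/3.5+[155-.36,105-.36]
far=np.array([(130,543),(230,490)])/3.5+[155-.36,105-.36]
W=lambda a,P:np.array([[a[0]+np.cos(a[2])*p[0]-np.sin(a[2])*p[1],a[1]+np.sin(a[2])*p[0]+np.cos(a[2])*p[1],p[2]] for p in P])
F=lambda a:np.r_[(np.array([proj(cm,p) for p in W(a,X)])-uv).ravel(),(np.array([proj(cm,p) for p in W(a,[[-.153-a[3],.055,.027],[-.153-a[3],-.055,.027]])])-far).ravel(),a[3]*100]
r=least_squares(F,[.484,.2235,.445,0]);print(r.x,np.degrees(r.x[2]));print(np.round(F(r.x),2))
E
python3 - <<'E'
from fit import *
o=r.x[:2];yw=r.x[2];d=np.array([np.cos(yw),np.sin(yw)]);az=np.degrees(yw)
P=lambda x,z:[*(o+d*x),z]
R=Rt(az+90,45,az);print(R.round(2))
s=.7071
a=plan(P(.0431-.10*s,.0625+.10*s),R,ahead=.162)
plan(P(.0431,.0625),R,ahead=.162,n=5,start=a)
E
```

```text
[0.48627246 0.22544074 0.45403583 0.00589867] 26.01433696611694
[-0.38  1.11  0.45 -0.13 -0.35 -0.3   0.34 -0.52 -1.37  0.14  1.31 -0.35
  0.59]
[[-0.64 -0.44  0.64]
 [-0.31  0.9   0.31]
 [-0.71  0.   -0.71]]
11 x [1.68, 3.04, 0.63, -1.27, -3.96, -3.06] TCP [0.359 0.163 0.248]
5 x [0.0, 0.0, 2.0, 0.0, 0.0, 0.0] TCP [0.422 0.194 0.177]
```

```bash
python3 - <<'E'
from fit import *
o=r.x[:2];yw=r.x[2];d=np.array([np.cos(yw),np.sin(yw)]);az=np.degrees(yw)
P=lambda x,z:[*(o+d*x),z]
R=Rt(az+90,45,az)
a=plan(P(.0431,.1325),R,ahead=.162,n=14)
plan(P(.0431,.0625),R,ahead=.162,n=5,start=a)
E
```

```text
[0.48627246 0.22544074 0.45403583 0.00589867] 26.01433696611694
[-0.38  1.11  0.45 -0.13 -0.35 -0.3   0.34 -0.52 -1.37  0.14  1.31 -0.35
  0.59]
14 x [0.85, 2.56, 0.68, -1.0, -3.11, -2.41] TCP [0.422 0.194 0.247]
5 x [0.99, 0.0, 0.99, 0.0, 0.0, 0.0] TCP [0.422 0.194 0.177]
```

{"fn": "jog_arm", "kwargs": {"rows": [[0.85, 2.56, 0.68, -1.0, -3.11, -2.41, 255], [0.85, 2.56, 0.68, -1.0, -3.11, -2.41, 255], [0.85, 2.56, 0.68, -1.0, -3.11, -2.41, 255], [0.85, 2.56, 0.68, -1.0, -3.11, -2.41, 255], [0.85, 2.56, 0.68, -1.0, -3.11, -2.41, 255], [0.85, 2.56, 0.68, -1.0, -3.11, -2.41, 255], [0.85, 2.56, 0.68, -1.0, -3.11, -2.41, 255]]}}

```text
clock: 9.5
eef_pos: [0.4959, 0.0267, 0.3087]
tool_rot: [0.194, -0.066, 0.978, 0.045]
ft_force: [0.1, 0.9, -1.0]
opening: 0.0542
gripper_force: 12.0
```

{"fn": "jog_arm", "kwargs": {"rows": [[0.85, 2.56, 0.68, -1.0, -3.11, -2.41, 255], [0.85, 2.56, 0.68, -1.0, -3.11, -2.41, 255], [0.85, 2.56, 0.68, -1.0, -3.11, -2.41, 255], [0.85, 2.56, 0.68, -1.0, -3.11, -2.41, 255], [0.85, 2.56, 0.68, -1.0, -3.11, -2.41, 255], [0.85, 2.56, 0.68, -1.0, -3.11, -2.41, 255], [0.85, 2.56, 0.68, -1.0, -3.11, -2.41, 255], [0, 0, 0, 0, 0, 0, 255], [0, 0, 0, 0, 0, 0, 255]]}}

```text
clock: 10.25
eef_pos: [0.4765, 0.1517, 0.3259]
tool_rot: [0.259, -0.154, 0.95, 0.077]
ft_force: [-0.5, -0.6, -1.1]
opening: 0.0536
gripper_force: 12.0
```

```bash
python3 - <<'E'
from fit import *
s=read_state();print(s['eef_pos'],s['opening'],s['ft_force'],np.round(s['joints'],2))
o=r.x[:2];yw=r.x[2];d=np.array([np.cos(yw),np.sin(yw)]);az=np.degrees(yw)
P=lambda x,z:[*(o+d*x),z]
R=Rt(az+90,45,az);cm=camera_model('wrist');im=get_image('wrist')
for q in(W(r.x,X)[[0,1,3,2]],W(r.x,[[0,.052,.02],[0,-.052,.02],[-.15,-.052,.02],[-.15,.052,.02]])):
  cv2.polylines(im,[np.int32([proj(cm,p) for p in q])],True,(255,255,255),1)
ct=get_image('top')[150:270,130:280]
cv2.imwrite('pics/w3.png',np.hstack([im,cv2.resize(ct,(480,384))])[:,:,::-1][:,:].copy()) if 0 else cv2.imwrite('pics/w3.png',np.hstack([cv2.resize(im,(400,300)),cv2.resize(ct,(375,300))])[:,:,::-1])
plan(P(.0431,.1325),R,ahead=.162,n=1)
plan(P(.0431,.0625),R,ahead=.162,n=5)
E
```

```text
[0.48627246 0.22544074 0.45403583 0.00589867] 26.01433696611694
[-0.38  1.11  0.45 -0.13 -0.35 -0.3   0.34 -0.52 -1.37  0.14  1.31 -0.35
  0.59]
[0.47654926 0.15168059 0.32592013] 0.053600361372712804 [-0.54775115 -0.59333599 -1.1410845 ] [-0.79  0.34  0.47  2.23 -1.31  0.19  2.76]
1 x [7.39, 5.5, 5.11, -1.3, -13.69, -7.73] TCP [0.422 0.194 0.247]
5 x [2.35, 1.11, 2.01, -0.26, -2.74, -1.55] TCP [0.422 0.194 0.177]
```

View pics/w3.png

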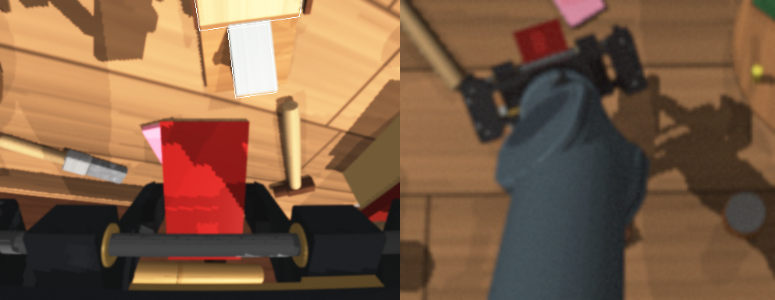

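The wrist picture shows the lid held square, and the model outline matches the ramp at (250,58) and the landing board. The arm stalled because joints 5, 6 and 7 are at their limits: it can't tilt 45° outward this near the base. I'll go less tilted instead. The ramp's top edge can then pivot the lid in a light grip until it lies on the slope.

```bash
python3 - <<'E' | tail -2
from fit import *
o=r.x[:2];yw=r.x[2];d=np.array([np.cos(yw),np.sin(yw)]);az=np.degrees(yw)
P=lambda x,z:[*(o+d*x),z]
a=plan(P(.07,.20),Rt(az+90,8,az),ahead=.162,n=6)
plan(P(.0431,.15),Rt(az+90,18,az),ahead=.162,n=5,start=a)
E
```

```text
6 x [-1.52, 1.2, 0.01, 0.2, 3.88, -1.3] TCP [0.529 0.246 0.36 ]
5 x [1.3, 0.0, 0.88, 0.0, -2.0, 0.0] TCP [0.48  0.222 0.304]
```

{"fn": "jog_arm", "kwargs": {"rows": [[-1.52, 1.2, 0, 0.2, 3.88, -1.3, 255], [-1.52, 1.2, 0, 0.2, 3.88, -1.3, 255], [-1.52, 1.2, 0, 0.2, 3.88, -1.3, 255], [-1.52, 1.2, 0, 0.2, 3.88, -1.3, 255], [-1.52, 1.2, 0, 0.2, 3.88, -1.3, 255], [-1.52, 1.2, 0, 0.2, 3.88, -1.3, 255], [0, 0, 0, 0, 0, 0, 255], [0, 0, 0, 0, 0, 0, 255]]}}

```text
clock: 11.02
eef_pos: [0.5256, 0.2396, 0.3589]
tool_rot: [0.085, -0.221, 0.971, 0.024]
ft_force: [-0.4, -0.4, -0.3]
opening: 0.0537
gripper_force: 12.0
```

```bash
python3 - <<'E' | tail -4
from fit import *
s=read_state();print(np.round(s['joints'],2),np.round(s['eef_pos'],3),np.round(s['tool_rot'],3))
o=r.x[:2];yw=r.x[2];d=np.array([np.cos(yw),np.sin(yw)]);az=np.degrees(yw)
P=lambda x,z:[*(o+d*x),z]
a=plan(P(.07,.20),Rt(az+90,8,az),ahead=.162,n=3)
a=plan(P(.0431,.15),Rt(az+90,18,az),ahead=.162,n=5)
E
```

```text
0.59]
[-1.16  0.58  0.91  1.89 -0.68  0.8   2.1 ] [0.526 0.24  0.359] [ 0.085 -0.221  0.971  0.024]
3 x [-0.2, 0.15, -0.02, 0.15, 0.69, -0.12] TCP [0.529 0.246 0.36 ]
5 x [1.2, 0.08, 0.85, 0.09, -1.58, -0.08] TCP [0.48  0.222 0.304]
```

{"fn": "jog_arm", "kwargs": {"rows": [[1.2, 0.08, 0.85, 0.09, -1.58, -0.08, 255], [1.2, 0.08, 0.85, 0.09, -1.58, -0.08, 255], [1.2, 0.08, 0.85, 0.09, -1.58, -0.08, 255], [1.2, 0.08, 0.85, 0.09, -1.58, -0.08, 255], [1.2, 0.08, 0.85, 0.09, -1.58, -0.08, 255], [0, 0, 0, 0, 0, 0, 255]]}}

```text
clock: 11.52
eef_pos: [0.4763, 0.2194, 0.3023]
tool_rot: [0.15, -0.22, 0.963, 0.035]
ft_force: [-1.0, -0.6, -0.9]
opening: 0.054
gripper_force: 12.0
```

```bash
python3 - <<'E' | tail -4
from fit import *
s=read_state();print(np.round(s['joints'],2),np.round(s['eef_pos'],3),np.round(s['tool_rot'],3))
o=r.x[:2];yw=r.x[2];d=np.array([np.cos(yw),np.sin(yw)]);az=np.degrees(yw)
P=lambda x,z:[*(o+d*x),z]
for t in(18,25,32): plan(P(.0431,.11),Rt(az+90,t,az),ahead=.162,n=4)
E
```

```text
[-1.12  0.52  0.76  2.11 -0.86  0.46  2.28] [0.476 0.219 0.302] [ 0.15  -0.22   0.963  0.035]
4 x [0.18, 0.03, 0.95, 0.01, -0.08, -0.06] TCP [0.48  0.222 0.264]
4 x [0.72, 0.02, 0.95, 0.0, -1.83, -0.06] TCP [0.463 0.214 0.257]
4 x [1.26, 0.02, 0.96, -0.0, -3.58, -0.06] TCP [0.448 0.207 0.247]
```

{"fn": "jog_arm", "kwargs": {"rows": [[0.72, 0.02, 0.95, 0, -1.83, -0.06, 255], [0.72, 0.02, 0.95, 0, -1.83, -0.06, 255], [0.72, 0.02, 0.95, 0, -1.83, -0.06, 255], [0.72, 0.02, 0.95, 0, -1.83, -0.06, 255], [0, 0, 0, 0, 0, 0, 255]]}}

```text
clock: 11.93
eef_pos: [0.47, 0.2134, 0.2633]
tool_rot: [0.207, -0.222, 0.951, 0.05]
ft_force: [-0.1, -0.5, -0.3]
opening: 0.0538
gripper_force: 12.0
```

```bash
python3 - <<'E' | tail -4
from fit import *
s=read_state();print(np.round(s['joints'],2),np.round(s['eef_pos'],3),np.round(s['tool_rot'],3))
o=r.x[:2];yw=r.x[2];d=np.array([np.cos(yw),np.sin(yw)]);az=np.degrees(yw)
P=lambda x,z:[*(o+d*x),z]
for t,z in((25,.11),(25,.075),(32,.08)): plan(P(.0431,z),Rt(az+90,t,az),ahead=.162,n=4)
E
```

```text
[-0.89  0.51  0.46  2.18 -1.27  0.2   2.72] [0.47  0.213 0.263] [ 0.207 -0.222  0.951  0.05 ]
4 x [0.19, 0.09, 0.09, 0.07, -0.09, 0.06] TCP [0.463 0.214 0.257]
4 x [0.56, 0.09, 0.88, 0.07, -0.09, 0.06] TCP [0.463 0.214 0.222]
4 x [1.04, 0.09, 0.76, 0.07, -1.84, 0.06] TCP [0.448 0.207 0.217]
```

```bash
python3 - <<'E' | tail -2
from fit import *
o=r.x[:2];yw=r.x[2];d=np.array([np.cos(yw),np.sin(yw)]);az=np.degrees(yw)
P=lambda x,z:[*(o+d*x),z]
a=plan(P(.045,.075),Rt(az+90,23,az),ahead=.162,n=4)
plan(P(.045,.059),Rt(az+90,23,az),ahead=.162,n=4,start=a)
E
```

```text
4 x [0.36, 0.09, 0.91, 0.06, 0.41, 0.06] TCP [0.47  0.217 0.224]
4 x [0.16, 0.0, 0.37, 0.0, 0.0, 0.0] TCP [0.47  0.217 0.208]
```

{"fn": "jog_arm", "kwargs": {"rows": [[0.36, 0.09, 0.91, 0.06, 0.41, 0.06, 255], [0.36, 0.09, 0.91, 0.06, 0.41, 0.06, 255], [0.36, 0.09, 0.91, 0.06, 0.41, 0.06, 255], [0.36, 0.09, 0.91, 0.06, 0.41, 0.06, 255], [0, 0, 0, 0, 0, 0, 255], [0, 0, 0, 0, 0, 0, 255]], "squeeze": 5}}

```text
clock: 12.43
eef_pos: [0.475, 0.2224, 0.2314]
tool_rot: [0.188, -0.223, 0.955, 0.044]
ft_force: [0.1, 0.1, -0.4]
opening: 0.0537
gripper_force: 5.0
```

```bash
python3 - <<'E' | tail -4
from fit import *
s=read_state();print(np.round(s['joints'],2),np.round(s['eef_pos'],3),np.round(s['tool_rot'],3),s['opening'],s['gripper_force'])
o=r.x[:2];yw=r.x[2];d=np.array([np.cos(yw),np.sin(yw)]);az=np.degrees(yw)
P=lambda x,z:[*(o+d*x),z]
plan(P(.045,.059),Rt(az+90,23,az),ahead=.162,n=4)
for n in('wrist','scene'):
  im=get_image(n); 
  if n=='scene': im=cv2.resize(im[120:240,260:420],(512,384),interpolation=cv2.INTER_CUBIC);b=im
  else:a=im
cv2.imwrite('pics/w4.png',cv2.resize(np.hstack([a,b]),(800,300))[:,:,::-1])
E
```

```text
[-0.38  1.11  0.45 -0.13 -0.35 -0.3   0.34 -0.52 -1.37  0.14  1.31 -0.35
  0.59]
[-0.86  0.58  0.41  2.15 -1.3   0.19  2.73] [0.475 0.222 0.231] [ 0.188 -0.223  0.955  0.044] 0.05371692070775495 4.9999308586120605
4 x [0.38, -0.05, 0.47, 0.02, -0.18, 0.07] TCP [0.47  0.217 0.208]
```

View pics/w4.png

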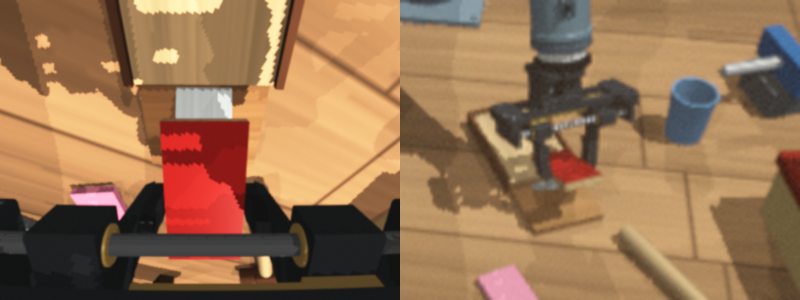

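The lid is laterally aligned: ramp at x≈204, lid at x≈205 in the left half. The wrist is again at its limit, so I'll take less tilt and descend.

```bash
python3 - <<'E' | tail -2
from fit import *
o=r.x[:2];yw=r.x[2];d=np.array([np.cos(yw),np.sin(yw)]);az=np.degrees(yw)
P=lambda x,z:[*(o+d*x),z]
a=plan(P(.045,.072),Rt(az+90,17,az),ahead=.162,n=5)
plan(P(.045,.058),Rt(az+90,17,az),ahead=.162,n=5,start=a)
E
```

```text
5 x [-0.14, -0.04, 0.16, 0.02, 1.07, 0.05] TCP [0.484 0.224 0.227]
5 x [0.08, 0.0, 0.27, 0.0, 0.0, 0.0] TCP [0.484 0.224 0.213]
```

{"fn": "jog_arm", "kwargs": {"rows": [[-0.14, -0.04, 0.16, 0.02, 1.07, 0.05, 255], [-0.14, -0.04, 0.16, 0.02, 1.07, 0.05, 255], [-0.14, -0.04, 0.16, 0.02, 1.07, 0.05, 255], [-0.14, -0.04, 0.16, 0.02, 1.07, 0.05, 255], [-0.14, -0.04, 0.16, 0.02, 1.07, 0.05, 255], [0, 0, 0, 0, 0, 0, 255]]}}

```text
clock: 13.03
eef_pos: [0.4845, 0.2251, 0.2269]
tool_rot: [0.144, -0.223, 0.964, 0.033]
ft_force: [0.3, 0.7, -0.4]
opening: 0.054
gripper_force: 5.0
```

```bash
python3 - <<'E' | tail -2
from fit import *
s=read_state();print(np.round(s['joints'],2),np.round(s['eef_pos'],3),np.round(s['tool_rot'],3),np.round(s['ft_force'],1))
o=r.x[:2];yw=r.x[2];d=np.array([np.cos(yw),np.sin(yw)]);az=np.degrees(yw)
P=lambda x,z:[*(o+d*x),z]
plan(P(.045,.060),Rt(az+90,17,az),ahead=.162,n=5)
E
```

```text
[-1.    0.66  0.6   2.1  -1.13  0.36  2.53] [0.484 0.225 0.227] [ 0.144 -0.223  0.964  0.033] [ 0.3  0.7 -0.4]
5 x [0.08, -0.01, 0.23, -0.0, -0.01, 0.01] TCP [0.484 0.224 0.215]
```

{"fn": "jog_arm", "kwargs": {"rows": [[0.08, 0, 0.23, 0, 0, 0, 255], [0.08, 0, 0.23, 0, 0, 0, 255], [0.08, 0, 0.23, 0, 0, 0, 255], [0.08, 0, 0.23, 0, 0, 0, 255], [0, 0, 0, 0, 0, 0, 255]], "squeeze": 3}}

```text
clock: 13.45
eef_pos: [0.4837, 0.2242, 0.2167]
tool_rot: [0.144, -0.222, 0.964, 0.033]
ft_force: [0.1, -0.2, -1.2]
opening: 0.0539
gripper_force: 3.0
```

{"fn": "jog_arm", "kwargs": {"rows": [[0.08, 0, 0.23, 0, 0, 0, 255], [0.06, 0, 0.16, 0, 0, 0, 255], [0, 0, 0, 0, 0, 0, 255]]}}

```text
clock: 13.7
eef_pos: [0.4837, 0.2242, 0.2126]
tool_rot: [0.144, -0.223, 0.964, 0.033]
ft_force: [0.2, 0.2, -0.1]
opening: 0.054
gripper_force: 3.0
```

```bash
python3 - <<'E'
from h import *
s=read_state();print(np.round(s['eef_pos'],3),np.round(s['ft_force'],1))
a=get_image('wrist');b=cv2.resize(get_image('scene')[130:220,280:400],(512,384),interpolation=cv2.INTER_CUBIC)
cv2.imwrite('pics/w5.png',cv2.resize(np.hstack([a,b]),(800,300))[:,:,::-1])
E
```

```text
[0.484 0.224 0.213] [ 0.2  0.2 -0.1]
```

View pics/w5.png

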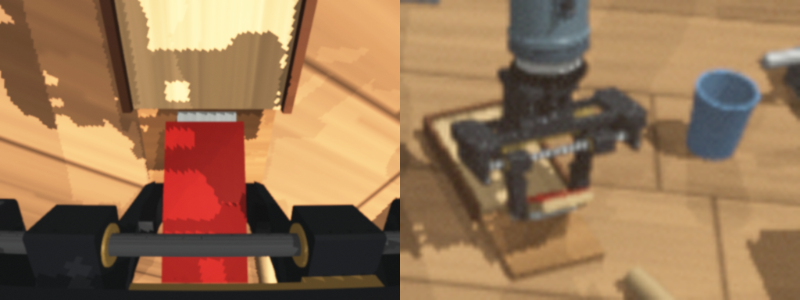

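The lid has pivoted onto the slope: its lower end, at (205,122), is just behind the sill at (205,113), and the upper end is raised in the scene view. I'll release.

{"fn": "jog_arm", "kwargs": {"rows": [[0, 0, 0, 0, 0, 0, 0], [0, 0, 0, 0, 0, 0, 0], [0, 0, 0, 0, 0, 0, 0], [0, 0, 0, 0, 0, 0, 0], [0, 0, 0, 0, 0, 0, 0], [0, 0, 0, 0, 0, 0, 0], [0, 0, 0, 0, 0, 0, 0], [0, 0, 0, 0, 0, 0, 0]]}}

```text
clock: 14.47
eef_pos: [0.4837, 0.2244, 0.2129]
tool_rot: [0.144, -0.223, 0.964, 0.033]
ft_force: [-0.0, 0.2, 0.3]
opening: 0.088
gripper_force: 0.0
```

{"fn": "jog_arm", "kwargs": {"rows": [[0, 0, -1, 0, 0, 0, 0], [0, 0, -2, 0, 0, 0, 0], [0, 0, -3, 0, 0, 0, 0], [0, 0, -3, 0, 0, 0, 0], [0, 0, -3, 0, 0, 0, 0], [0, 0, 0, 0, 0, 0, 0]]}}

```text
clock: 14.97
eef_pos: [0.4525, 0.2088, 0.3313]
tool_rot: [0.146, -0.222, 0.963, 0.034]
ft_force: [0.6, -0.2, -0.3]
opening: 0.0882
gripper_force: 0.0
```

```bash
python3 - <<'E'
from fit import *
cw=camera_model('wrist');a=get_image('wrist');s=.7071
# predicted leaning lid, red face
L=[]
for u,v in((.0014,1),(.0014,-1),(.1054,-1),(.1054,1)): L.append([.006+s*u-s*.012,.027*v,.012+s*u+s*.012])
q=np.array([proj(cw,p) for p in W(r.x,L)]);cv2.polylines(a,[np.int32(q)],True,(255,255,255),1)
b=cv2.resize(get_image('scene')[130:220,280:400],(512,384),interpolation=cv2.INTER_CUBIC)
cv2.imwrite('pics/w6.png',cv2.resize(np.hstack([a,b]),(800,300))[:,:,::-1])
o=r.x[:2];yw=r.x[2];d=np.array([np.cos(yw),np.sin(yw)]);az=np.degrees(yw)
P=lambda x,z:[*(o+d*x),z]
print('joints',np.round(read_state()['joints'],2))
for y in(az+90,az): 
  A=plan(P(.13,.18),Rt(y),n=12)
E
```

```text
[0.48627246 0.22544074 0.45403583 0.00589867] 26.01433696611694
[-0.38  1.11  0.45 -0.13 -0.35 -0.3   0.34 -0.52 -1.37  0.14  1.31 -0.35
  0.59]
joints [-1.27  0.48  0.93  2.15 -0.84  0.52  2.28]
12 x [-1.41, -0.01, 0.08, 0.0, 1.42, 0.01] TCP [0.603 0.282 0.346]
12 x [-1.18, 1.03, 0.08, 1.12, 1.11, 7.44] TCP [0.603 0.282 0.346]
```

View pics/w6.png

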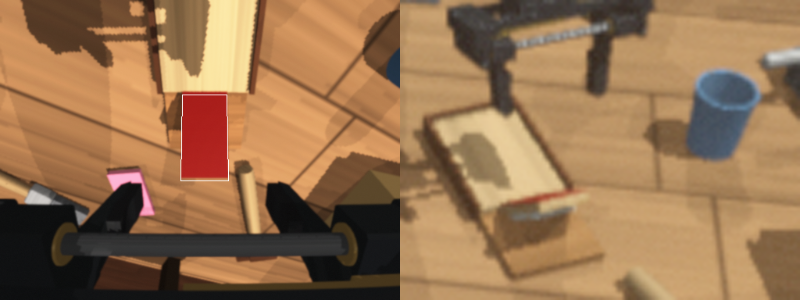

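The lid leans exactly where predicted: its red face fills the white outline at (182-228, 95-180), and nothing touches it. I'll go around behind it with the fingers closed.

{"fn": "jog_arm", "kwargs": {"rows": [[-1.41, 0, 0.08, 0, 1.42, 0, 255], [-1.41, 0, 0.08, 0, 1.42, 0, 255], [-1.41, 0, 0.08, 0, 1.42, 0, 255], [-1.41, 0, 0.08, 0, 1.42, 0, 255], [-1.41, 0, 0.08, 0, 1.42, 0, 255], [-1.41, 0, 0.08, 0, 1.42, 0, 255]]}}

```text
clock: 15.57
eef_pos: [0.5276, 0.2459, 0.3409]
tool_rot: [0.07, -0.225, 0.972, 0.016]
ft_force: [-0.4, 0.1, -0.1]
opening: 0.0501
gripper_force: 0.0
```

{"fn": "jog_arm", "kwargs": {"rows": [[-1.41, 0, 0.08, 0, 1.42, 0, 255], [-1.41, 0, 0.08, 0, 1.42, 0, 255], [-1.41, 0, 0.08, 0, 1.42, 0, 255], [-1.41, 0, 0.08, 0, 1.42, 0, 255], [-1.41, 0, 0.08, 0, 1.42, 0, 255], [-1.41, 0, 0.08, 0, 1.42, 0, 255], [0, 0, 0, 0, 0, 0, 255], [0, 0, 0, 0, 0, 0, 255]]}}

```text
clock: 16.23
eef_pos: [0.6034, 0.2823, 0.343]
tool_rot: [-0.002, -0.225, 0.974, -0.0]
ft_force: [0.3, -0.3, 0.4]
opening: 0.0001
gripper_force: 0.0
```

```bash
python3 - <<'E'|tail -3
from fit import *
o=r.x[:2];yw=r.x[2];d=np.array([np.cos(yw),np.sin(yw)]);az=np.degrees(yw)
P=lambda x,z:[*(o+d*x),z]
s=read_state();print('joints',np.round(s['joints'],2),s['opening'])
A=plan(P(.125,.074),Rt(az+90),n=6)
plan(P(-.02,.074),Rt(az+90),n=28,start=A)
E
```

```text
joints [-1.07  0.82  0.92  1.58 -0.71  1.11  2.06] 0.0001247055359172713
6 x [0.08, 0.0, 1.72, 0.0, -0.03, -0.0] TCP [0.599 0.28  0.24 ]
28 x [0.52, -0.0, -0.0, 0.0, 0.0, 0.0] TCP [0.468 0.217 0.24 ]
```

{"fn": "jog_arm", "kwargs": {"rows": [[0.08, 0, 1.72, 0, 0, 0, 255], [0.08, 0, 1.72, 0, 0, 0, 255], [0.08, 0, 1.72, 0, 0, 0, 255], [0.08, 0, 1.72, 0, 0, 0, 255], [0.08, 0, 1.72, 0, 0, 0, 255], [0.08, 0, 1.72, 0, 0, 0, 255], [0, 0, 0, 0, 0, 0, 255], [0.8, 0, 0, 0, 0, 0, 255], [0.8, 0, 0, 0, 0, 0, 255], [0.8, 0, 0, 0, 0, 0, 255]]}}

```text
clock: 17.07
eef_pos: [0.5766, 0.2693, 0.243]
tool_rot: [0.0, -0.225, 0.974, 0.0]
ft_force: [-0.5, 0.2, 0.2]
opening: 0.0005
gripper_force: 0.0
```

{"fn": "jog_arm", "kwargs": {"rows": [[0.5, 0, 0, 0, 0, 0, 255], [0.5, 0, 0, 0, 0, 0, 255], [0.5, 0, 0, 0, 0, 0, 255], [0.5, 0, 0, 0, 0, 0, 255], [0.5, 0, 0, 0, 0, 0, 255], [0.5, 0, 0, 0, 0, 0, 255], [0.5, 0, 0, 0, 0, 0, 255], [0.5, 0, 0, 0, 0, 0, 255], [0.5, 0, 0, 0, 0, 0, 255], [0.5, 0, 0, 0, 0, 0, 255]]}}

```text
clock: 17.9
eef_pos: [0.5312, 0.2476, 0.2414]
tool_rot: [-0.001, -0.225, 0.974, -0.0]
ft_force: [0.3, 1.2, -0.3]
opening: 0.0001
gripper_force: 0.1
```

```bash
python3 - <<'E'|tail -3
from fit import *
o=r.x[:2];yw=r.x[2];d=np.array([np.cos(yw),np.sin(yw)])
s=read_state();v=np.array(s['eef_pos'][:2])-o;print('x',v@d,'y',v@[-d[1],d[0]],'tip z',s['eef_pos'][2]-.166,np.round(s['ft_force'],1),np.round(s['joints'],2))
E
```

```text
[-0.38  1.11  0.45 -0.13 -0.35 -0.3   0.34 -0.52 -1.37  0.14  1.31 -0.35
  0.59]
x 0.0500426511520279 y 0.00020480045268371776 tip z 0.07540686627527232 [ 0.3  1.2 -0.3] [-1.09  0.83  0.83  1.85 -0.82  0.85  2.19]
```

Pushing well. I'll continue slowly past upright.

{"fn": "jog_arm", "kwargs": {"rows": [[0.5, 0, 0, 0, 0, 0, 255], [0.5, 0, 0, 0, 0, 0, 255], [0.5, 0, 0, 0, 0, 0, 255], [0.5, 0, 0, 0, 0, 0, 255], [0.5, 0, 0, 0, 0, 0, 255], [0.5, 0, 0, 0, 0, 0, 255], [0.4, 0, 0, 0, 0, 0, 255], [0.4, 0, 0, 0, 0, 0, 255], [0.4, 0, 0, 0, 0, 0, 255], [0.4, 0, 0, 0, 0, 0, 255]]}}

```text
clock: 18.73
eef_pos: [0.4906, 0.2277, 0.242]
tool_rot: [-0.001, -0.225, 0.974, -0.0]
ft_force: [-0.3, -0.4, -0.1]
opening: 0.0006
gripper_force: 0.0
```

{"fn": "jog_arm", "kwargs": {"rows": [[0.4, 0, 0, 0, 0, 0, 255], [0.4, 0, 0, 0, 0, 0, 255], [0.4, 0, 0, 0, 0, 0, 255], [0.4, 0, 0, 0, 0, 0, 255], [0.4, 0, 0, 0, 0, 0, 255], [0, 0, 0, 0, 0, 0, 255], [0, 0, 0, 0, 0, 0, 255], [0, 0, 0, 0, 0, 0, 255]]}}

```text
clock: 19.4
eef_pos: [0.473, 0.2192, 0.242]
tool_rot: [-0.0, -0.225, 0.974, -0.0]
ft_force: [-0.1, 0.7, -0.0]
opening: 0.0011
gripper_force: 0.0
```

```bash
python3 - <<'E'
from h import *
a=get_image('wrist');b=cv2.resize(get_image('scene')[130:220,280:400],(512,384),interpolation=cv2.INTER_CUBIC)
cv2.imwrite('pics/w7.png',cv2.resize(np.hstack([a,b]),(800,300))[:,:,::-1])
E
```

```text
(no output)
```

View pics/w7.png

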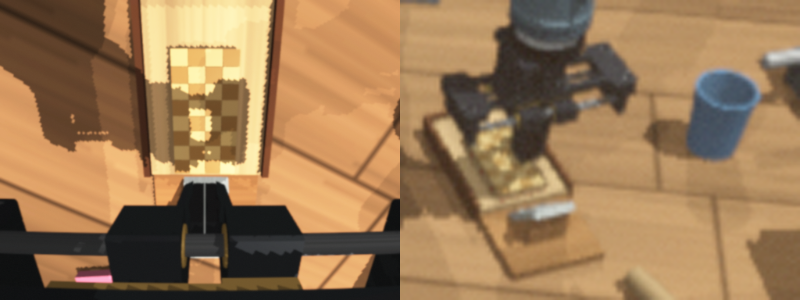

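The lid lies woven face up on the landing board, at (168-245, 47-168), clear of both rims. I'll lift away, check its centre and hand in.

{"fn": "jog_arm", "kwargs": {"rows": [[0, 0, -2, 0, 0, 0, 255], [0, 0, -3, 0, 0, 0, 255], [0, 0, -3, 0, 0, 0, 255], [0, 0, -3, 0, 0, 0, 255], [0, 0, -3, 0, 0, 0, 255], [0, 0, 0, 0, 0, 0, 255], [0, 0, 0, 0, 0, 0, 255], [0, 0, 0, 0, 0, 0, 255], [0, 0, 0, 0, 0, 0, 255]]}}

```text
clock: 20.25
eef_pos: [0.4726, 0.2192, 0.3808]
tool_rot: [-0.002, -0.225, 0.974, -0.0]
ft_force: [0.1, 0.4, 0.2]
opening: 0.0005
gripper_force: 0.0
```

```bash
python3 - <<'E'|tail -1
from fit import *
cw=camera_model('wrist');a=get_image('wrist')
L=[[-.008,.027,.032],[-.008,-.027,.032],[-.112,-.027,.032],[-.112,.027,.032]]
cv2.polylines(a,[np.int32([proj(cw,p) for p in W(r.x,L)])],True,(255,0,0),1)
cv2.imwrite('pics/w8.png',a[:,:,::-1]);print(read_state()['clock'])
E
```

```text
20.3
```

View pics/w8.png

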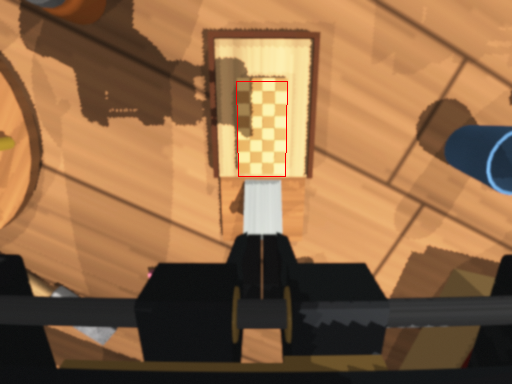

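The lid fills the outline for a flat lid centred 60 mm in front of the sill, at (237-287, 81-176). The hand is clear of everything.

```bash
python3 -c "
from workcell import *
print(close_job())"
```

```text
the job is handed in; nothing more can be done
None
```

The job is handed in at about 20 s, with the red lid flat and woven face up about 60 mm in front of the sill and the arm clear; nothing seemed disturbed, though I took no closing measurement of the other lids and bench items, and the hand-in gave no verdict.

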